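# Find the hidden catch of the tea box

### The job

The drawer of the low wooden tea box has no handle: its concealed catch is one of the six flush square inlays in the box's flat top, which all look alike. Feel across them with a fingertip for the one that gives, press it all the way down so that the drawer comes out, and take the hand away. Nothing is to be picked up: leave the spoon on the box and the jars, shaker and mug round it where they are.

Things in the scene. Friction and masses are not known exactly. Their poses are not given: they have to be found in the camera images.
- tea_box: Low box of mid-brown wood, 190 (its x) by 220 (its y) by 85 mm high, fixed to the worktop. Origin: centre of its underside, on the worktop; z up; -x is its front, where the drawer comes out. Its flat top holds six inlays, see box_top.
- box_top (a point): Centre of the box's flat top, axes as the box's. Six pale square wooden inlays, 45 mm, fill 47 mm holes level with the panel: centres at x = -55 and +7 mm, each with y = -62, 0 and +62 mm. Five are rigid; one, at any of the six spots and looking just the same, is the catch and sinks 6 mm.
- catch (a joint): How far the catch inlay is pushed down: 0 is flush, 0.006 m is fully down. It resists with about 3 N all the way, then stops solidly; it has no return spring and stays as far down as it was pushed.
- drawer (a joint): How far the drawer is out of the box's front: 0 is shut (its plain front flush with the box), 0.036 m is fully out. It is linked to the catch and comes out 6 mm for every mm that the catch goes down; it stays out. The front has nothing to pull on.
- teaspoon: Teaspoon, 138 x 27 x 13 mm, lying along the box's y on the rear strip of the box top, about 68 mm behind the box centre. Loose; to be left alone. Origin: centre of its underside.
- honey_jar: Jar with a green lid, 68 x 74 x 84 mm, standing on the worktop close to the box's left (+y) side. Loose; to be left alone. Origin: centre of its underside.
- salt_shaker: Shaker, 44 mm across, 90 mm high, standing on the worktop close to the box's right (-y) side. Loose; to be left alone. Origin: centre of its underside.
- jam_jar: Jar with a white lid, 69 mm across, 99 mm high, standing farther left. Loose; to be left alone. Origin: centre of its underside.
- mug: Mug, 81 x 104 x 92 mm, standing at the right in front of the toaster. Loose; to be left alone. Origin: centre of its underside.
- spice_jar: Spice jar, 45 mm across, 106 mm high, standing at the right near the worktop's front. Loose; to be left alone. Origin: centre of its underside.

How it is judged:
By the outcome, as a careful person would: the job done as asked, in the order asked, and still so for the second after the job is handed in, with the robot touching nothing.
It also fails if it takes over 48 s, if anything falls off the work surface, if the arm or the gripper's body presses on something with over 40 N, if the wrist force passes 120 N, or if a joint passes its speed limit or range.

### The arm

A 7-joint arm with a two-finger parallel gripper is mounted at the origin on a cart in front of the work surface, level with it; the furniture and walls round the work are solid. World frame = base frame: x ahead of the robot, y to its left, z up, the work surface at z = 0. Lengths are in m, angles in rad, forces in N, time in s.
With the tool pointing down it reaches from about 0.425 to 0.925 m from the base axis. Payload 6.8 kg.
Tool frame: the origin (TCP) lies at the very end of the fingers, on their centre line; the grasp point (between the pads) lies 19 mm behind it; z points along the fingers, y is the line along which they close (so a half turn about z gives the same grasp; the last joint's range is limited). The gripper opens to 85 mm and grips with 20 to 120 N. Pads are 22 mm wide; open, the fingers measure 114 mm over their backs; the gripper's body (76 mm by 85 mm) begins 54 mm behind the grasp point. The pads swing forward as they close: fully open they stand 13 mm farther back than shut.
Start: joints at [1.183, 0.477, 0.022, 1.555, -0.011, 1.109, -0.083], TCP at [0.186, -0.649, 0.231] pointing down, gripper open.
Joint ranges: [-2.96, 2.96], [-0.34, 2.1], [-1.41, 1.46], [0.24, 2.44], [-1.37, 4.51], [0.17, 1.92], [-2.96, 2.96]. Speed limits (rad/s): [2.39, 2.39, 3.14, 3.14, 3.14, 3.14, 3.14].

### API

Orientations are given as a unit quaternion [w, x, y, z].
In Python, from station import bot gives the robot as it stands.
- The arm moves only by the tool apply_moves, never from a script. Its argument "deltas" is a list of rows, each a list of 3 entries, a list of its own where there are three numbers: the closure, from 0 (fully open) to 1 (shut), then the shift along the tool's x, y, z in units of 0.2 m (1.0 is 0.2 m), then the turn about the tool's z in units of 2 pi rad (1.0 is 2 pi rad). A call has 1 to 12 rows; each row is the pose to reach, as a shift and turn from the pose commanded when the call began, along the tool's axes at that moment, turning the shorter way round; what a row does not reach only later rows make up. A row lasts 1/10 s, in which the tool goes at most 50 mm and 8.59 degrees, less where a joint would pass 70% of its speed; a pose out of reach is approached as far as the arm can. A call with a number of a shift or a turn outside -1 to 1 is refused whole. A call with a gripper value outside its range is refused whole. The fingers move at their own pace and stop on an object; "squeeze" is the grip in N (left out, the last holds). Time passes only in rows, so rows that repeat a pose let the fingers close. It gives the time, the measured TCP pose, the force, the opening and the grip force at its end, in the units of the state.
- bot.get_obs(): the state, without advancing time (a new reading comes with each control period).
- bot.read_camera(name): name is "side" or "top"; returns a dict with "color" (384x512x3 uint8, red, green, blue), "intrinsics" (3x3 intrinsics, pixels), "pose" (4x4, takes a point from camera to world coordinates). Camera axes: x right, y down, z forward; pixel columns grow to the right and rows downward; lengths in m; the calibration is good to about 2 mm. A picture is of the moment at which its call begins. There is no depth.
- bot.hand_in(): hands the job in; it is judged then, once.
Trained networks look in a picture, given as the dict that the camera call returned (one of the last four; its "shot" number tells which), for a name from the list of things; names that differ only in an ending like _2 or _b are one class to them, and where a whole thing is asked for, a point or a joint stands for the part that bears it (a point fixed in the world has none). Each returns a list of dicts, best first, with "confidence" (0 to 1); they miss things now and then, are a little off and sometimes report something else, mostly with a low value. They report only what shows in the picture. A call takes as long as a camera call.
- bot.look_for(picture, target): "point" ([x, y, z] in m, in world coordinates, good to about 4 mm: the middle of the surface that is visible of it).
The state is a dict: "t": time; "q": joint angles; "joint_vel": joint speeds; "joint_torque": joint torques, N m; "eef_pos": TCP position; "tool_rot": TCP orientation; "contact_force": force on the tool from outside, world axes, zero at the start; "torque": the same for the moment, N m; "gripper_width": opening from 0.0 (shut) to 1.0 (fully open); "grasp_force": force on a finger pad.
Only numpy, scipy, OpenCV 4.12 (cv2) and the standard library are available. Lean on these libraries where they do the work, as an engineer would, in place of code of your own. Each camera call takes 0.05 s, during which the arm holds its last target. There are 200 camera calls.

## Working session

There is one attempt and no reset: what is moved stays moved. The work goes in short steps, Python scripts to look and compute and a tool call to move; the robot and the scene stay as the last step left them, time stands still between calls to the robot, and variables do not carry over. Pictures are saved under pics/ and viewed, at most 10 in all, crops included, and the job is handed in when it is done.

Besides the shell and the picture viewer there is one more tool, called after ">>>" in YAML: its name, and indented under it one key for each argument. apply_moves: Moves the arm, as the interface text tells. Its arguments: {"type":"object","properties":{"deltas":{"type":"array","items":{"type":"array"}},"squeeze":{"type":"number"}},"required":["deltas"]}

```bash
mkdir -p pics; python3 - <<'E'
from station import bot
import cv2,numpy as np
o=bot.get_obs()
print(o['t'],np.round(o['eef_pos'],4),np.round(o['tool_rot'],4),np.round(o['contact_force'],2),o['gripper_width'])
for c in ('top','side'):
    p=bot.read_camera(c); cv2.imwrite(f'pics/{c}0.png',p['color'][:,:,::-1])
    np.savez(f'{c}0.npz',K=p['intrinsics'],T=p['pose'],im=p['color'])
    print(c,np.round(p['intrinsics'],1).tolist(),np.round(p['pose'],3).tolist())
    for n in ('tea_box','box_top','teaspoon','honey_jar','salt_shaker'):
        print(n,[(np.round(d['point'],3).tolist(),round(d['confidence'],2)) for d in bot.look_for(p,n)[:2]])
E
```

```text
0.0 [ 0.1862 -0.6482  0.2303] [-9.000e-04  9.902e-01  1.395e-01 -2.000e-04] [-0.49 -0.36  0.43] 0.9997203692475984
top [[412.7, 0.0, 250.2], [0.0, 412.7, 189.2], [0.0, 0.0, 1.0]] [[0.022, -0.985, 0.172, 0.279], [-1.0, -0.023, -0.004, 0.013], [0.008, -0.172, -0.985, 1.302], [0.0, 0.0, 0.0, 1.0]]
tea_box [([0.56, -0.007, 0.084], 0.82)]
box_top []
teaspoon [([0.642, 0.03, 0.094], 0.6)]
honey_jar [([0.598, 0.184, 0.084], 0.65), ([0.562, -0.004, 0.086], 0.46)]
salt_shaker [([0.562, -0.16, 0.075], 0.71), ([0.533, 0.406, 0.102], 0.53)]
side [[485.2, 0.0, 245.5], [0.0, 485.2, 190.7], [0.0, 0.0, 1.0]] [[0.99, -0.097, 0.103, 0.295], [-0.14, -0.575, 0.806, -1.432], [-0.019, -0.813, -0.583, 1.099], [0.0, 0.0, 0.0, 1.0]]
tea_box [([0.554, -0.08, 0.088], 0.83)]
box_top [([0.554, -0.08, 0.08], 0.65)]
teaspoon []
honey_jar [([0.602, 0.171, 0.084], 0.73)]
salt_shaker [([0.571, -0.179, 0.049], 0.63)]
```

View pics/top0.png

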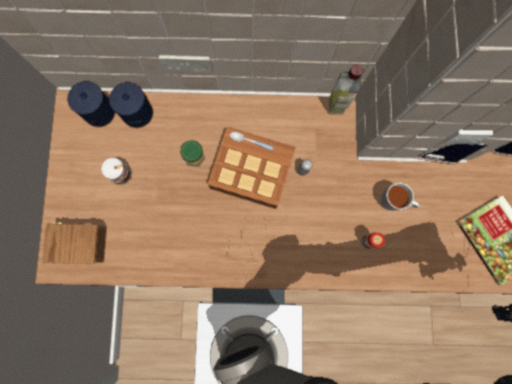

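View pics/side0.png

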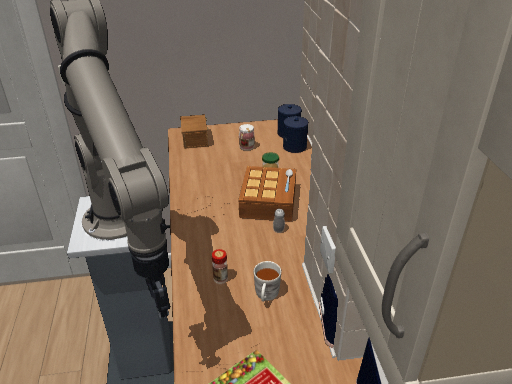

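The top view shows the box turned by roughly 15° around pixel (252,167). Its six pale inlays span (227–275, 157–189) and the spoon lies behind them at (250,140). The honey jar is at (192,152) and the shaker at (305,167). The side view agrees. Next I'll fit the inlay grid.

```bash
cat > geo.py <<'E'
import cv2,numpy as np
from scipy.optimize import least_squares
G=np.array([[x,y] for x in(-.055,.007) for y in(-.062,0,.062)])
def inlays(im,K,T,roi,z=.085):
    hsv=cv2.cvtColor(im,cv2.COLOR_RGB2HSV); m=np.zeros(im.shape[:2],np.uint8)
    x0,y0,x1,y1=roi
    m[y0:y1,x0:x1]=cv2.inRange(hsv,(12,60,185),(30,175,255))[y0:y1,x0:x1]
    n,l,s,c=cv2.connectedComponentsWithStats(m)
    out=[]
    for i in range(1,n):
        if s[i,4]>60:
            d=T[:3,:3]@np.linalg.inv(K)@[*c[i],1]; t=(z-T[2,3])/d[2]
            out.append((T[:3,3]+t*d)[:2]); print(c[i].round(1),s[i,4],out[-1].round(4))
    return np.array(out)
def fit(P,p0=(.56,0,-.25)):
    def pts(p):
        c,s=np.cos(p[2]),np.sin(p[2]); return G@np.array([[c,s],[-s,c]])+p[:2]
    f=lambda p:np.array([np.linalg.norm(pts(p)-q,axis=1).min() for q in P])
    r=least_squares(f,p0); return r.x,f(r.x),pts(r.x)
E
python3 - <<'E'
from geo import *
for c,roi in(('top',(208,128,296,207)),('side',(238,165,300,220))):
    d=np.load(c+'0.npz'); P=inlays(d['im'],d['K'],d['T'],roi)
    for y in (-.25,.25):
        r=fit(P,(.56,0,y)); print(c,r[0].round(4),r[1].round(4)); 
    print(fit(P)[2].round(4).tolist())
E
```

```text
[212.4 141.8] 312 [0.6352 0.1266]
[274.9 133.7] 568 [ 0.6656 -0.0639]
[251.9 161. ] 822 [0.5779 0.0048]
[290.4 164.6] 106 [ 0.5695 -0.112 ]
[226.5 176.2] 226 [0.5291 0.0803]
[246.  182.5] 237 [0.5111 0.0212]
[288.6 193.4] 308 [ 0.4812 -0.1069]
[263.9 189.4] 281 [ 0.4914 -0.0328]
[232.5 203.6] 251 [0.4464 0.0598]
top [0.5726 0.0049 0.0207] [0.0823 0.0851 0.0017 0.0562 0.0194 0.0186 0.0615 0.0374 0.0702]
top [ 0.5668 -0.0047  0.2247] [0.1023 0.0782 0.009  0.0516 0.0383 0.0252 0.0545 0.027  0.0555]
[[0.5189, -0.0582], [0.5176, 0.0038], [0.5163, 0.0658], [0.5808, -0.0569], [0.5796, 0.0051], [0.5783, 0.0671]]
[255.2 173.1] 76 [0.5254 0.0779]
[271.6 174.2] 79 [0.5848 0.0605]
[253.3 182.6] 81 [0.5085 0.0172]
[270.2 183.6] 85 [5.684e-01 4.000e-04]
[251.1 192.4] 94 [ 0.4914 -0.0422]
[268.4 193.5] 94 [ 0.5512 -0.0591]
side [ 0.5614  0.0026 -0.2756] [0.0007 0.0003 0.0004 0.0004 0.0002 0.0001]
side [ 0.5614  0.0026 -0.2756] [0.0007 0.0003 0.0004 0.0004 0.0002 0.0001]
[[0.4916, -0.0421], [0.5084, 0.0175], [0.5253, 0.0772], [0.5512, -0.059], [0.5681, 0.0007], [0.585, 0.0603]]
```

>>> apply_moves:
  deltas:
    - [1, [1.0, -0.8, 0], 0]
    - [1, [1.0, -0.8, 0], 0]
    - [1, [1.0, -0.8, 0], 0]
    - [1, [1.0, -0.8, 0], 0]
    - [1, [1.0, -0.8, 0], 0]
    - [1, [1.0, -0.8, 0], 0]
    - [1, [1.0, -0.8, 0], 0]

```text
t: 1.3
eef_pos: [0.3359, -0.4383, 0.2317]
tool_rot: [0.0, 0.99, 0.141, 0.0]
contact_force: [-0.7, 0.1, 0.1]
gripper_width: 0.001
grasp_force: 0.0
```

>>> apply_moves:
  deltas:
    - [1, [0.9, -1.0, 0], 0]
    - [1, [0.9, -1.0, 0], 0]
    - [1, [0.9, -1.0, 0], 0]
    - [1, [0.9, -1.0, 0], 0]
    - [1, [0.9, -1.0, 0], 0]
    - [1, [0.9, -1.0, 0], 0]
    - [1, [0.9, -1.0, 0], 0]

```text
t: 2.0
eef_pos: [0.4536, -0.1964, 0.2315]
tool_rot: [-0.0, 0.99, 0.141, 0.001]
contact_force: [-1.1, 0.1, -0.2]
gripper_width: 0.002
grasp_force: 0.0
```

>>> apply_moves:
  deltas:
    - [1, [0.41, -0.7, 0], 0.022]
    - [1, [0.41, -0.7, 0], 0.044]
    - [1, [0.41, -0.7, 0.2], 0.066]
    - [1, [0.41, -0.7, 0.3], 0.088]
    - [1, [0.41, -0.7, 0.4], 0.088]
    - [1, [0.41, -0.7, 0.5], 0.088]
    - [1, [0.41, -0.7, 0.5], 0.088]
    - [1, [0.41, -0.7, 0.5], 0.088]

```text
t: 2.8
eef_pos: [0.4925, -0.0429, 0.1315]
tool_rot: [0.0, 0.99, -0.138, -0.0]
contact_force: [-0.1, -0.1, -0.4]
gripper_width: 0.001
grasp_force: 0.0
```

>>> apply_moves:
  deltas:
    - [1, [0, 0, 0.12], 0]
    - [1, [0, 0, 0.2], 0]
    - [1, [0, 0, 0.22], 0]
    - [1, [0, 0, 0.225], 0]
    - [1, [0, 0, 0.23], 0]
    - [1, [0, 0, 0.235], 0]
    - [1, [0, 0, 0.235], 0]
    - [1, [0, 0, 0.235], 0]

```text
t: 3.6
eef_pos: [0.4932, -0.0408, 0.0851]
tool_rot: [0.0, 0.991, -0.136, 0.001]
contact_force: [0.7, -1.3, 5.2]
gripper_width: -0.0
grasp_force: 2.7
```

>>> apply_moves:
  deltas:
    - [1, [0, 0, 0.005], 0]
    - [1, [0, 0, 0.01], 0]
    - [1, [0, 0, 0.01], 0]
    - [1, [0, 0, 0.01], 0]

```text
t: 4.0
eef_pos: [0.4932, -0.0408, 0.085]
tool_rot: [0.0, 0.991, -0.136, 0.001]
contact_force: [-8.3, -1.1, 29.1]
gripper_width: -0.002
grasp_force: 14.5
```

>>> apply_moves:
  deltas:
    - [1, [0, 0, -0.07], 0]
    - [1, [0, -0.15, -0.07], 0]
    - [1, [0, -0.31, -0.07], 0]
    - [1, [0, -0.31, -0.07], 0]
    - [1, [0, -0.31, -0.03], 0]
    - [1, [0, -0.31, -0.015], 0]
    - [1, [0, -0.31, -0.01], 0]
    - [1, [0, -0.31, -0.005], 0]
    - [1, [0, -0.31, -0.005], 0]
    - [1, [0, -0.31, -0.005], 0]

```text
t: 5.0
eef_pos: [0.5084, 0.0183, 0.085]
tool_rot: [0.0, 0.991, -0.137, -0.0]
contact_force: [-9.3, 1.0, 26.9]
gripper_width: -0.001
grasp_force: 13.7
```

>>> apply_moves:
  deltas:
    - [1, [0, 0, -0.07], 0]
    - [1, [0, -0.15, -0.07], 0]
    - [1, [0, -0.31, -0.07], 0]
    - [1, [0, -0.31, -0.07], 0]
    - [1, [0, -0.31, -0.03], 0]
    - [1, [0, -0.31, -0.015], 0]
    - [1, [0, -0.31, -0.01], 0]
    - [1, [0, -0.31, -0.005], 0]
    - [1, [0, -0.31, -0.005], 0]
    - [1, [0, -0.31, -0.005], 0]

```text
t: 6.0
eef_pos: [0.526, 0.0786, 0.0843]
tool_rot: [-0.0, 0.991, -0.136, 0.0]
contact_force: [-0.8, 0.4, 0.9]
gripper_width: -0.004
grasp_force: 0.0
```

>>> apply_moves:
  deltas:
    - [1, [0, 0, 0.005], 0]
    - [1, [0, 0, 0.01], 0]
    - [1, [0, 0, 0.01], 0]

```text
t: 6.3
eef_pos: [0.5261, 0.0788, 0.0824]
tool_rot: [-0.0, 0.991, -0.136, 0.0]
contact_force: [0.7, -0.6, 0.4]
gripper_width: 0.004
grasp_force: 0.5
```

>>> apply_moves:
  deltas:
    - [1, [0, 0, 0.005], 0]
    - [1, [0, 0, 0.01], 0]
    - [1, [0, 0, 0.015], 0]
    - [1, [0, 0, 0.02], 0]
    - [1, [0, 0, 0.025], 0]
    - [1, [0, 0, 0.025], 0]
    - [1, [0, 0, 0.025], 0]
    - [1, [0, 0, 0.025], 0]

```text
t: 7.1
eef_pos: [0.5262, 0.0789, 0.079]
tool_rot: [0.0, 0.991, -0.136, 0.0]
contact_force: [-4.9, -1.7, 21.0]
gripper_width: -0.004
grasp_force: 10.2
```

Solid stop at z = 0.079, 6 mm down with 21 N. Now I'll lift straight up and move away.

>>> apply_moves:
  deltas:
    - [1, [0, 0, -0.02], 0]
    - [1, [0, 0, -0.06], 0]
    - [1, [0, 0, -0.2], 0]
    - [1, [0, 0, -0.4], 0]
    - [1, [0, 0, -0.6], 0]
    - [1, [0, 0, -0.8], 0]
    - [1, [0, 0, -0.8], 0]

```text
t: 7.8
eef_pos: [0.5289, 0.0798, 0.243]
tool_rot: [-0.002, 0.991, -0.136, 0.005]
contact_force: [0.0, 0.4, 0.3]
gripper_width: -0.0
grasp_force: 0.0
```

>>> apply_moves:
  deltas:
    - [1, [-0.2, 1.0, 0], 0]
    - [1, [-0.2, 1.0, 0], 0]
    - [1, [-0.2, 1.0, 0], 0]
    - [1, [-0.2, 1.0, 0], 0]
    - [1, [-0.2, 1.0, 0], 0]
    - [1, [-0.2, 1.0, 0], 0]
    - [1, [-0.2, 1.0, 0], 0]

```text
t: 8.5
eef_pos: [0.4338, -0.1018, 0.2371]
tool_rot: [-0.0, 0.991, -0.135, 0.0]
contact_force: [0.7, 0.3, 0.5]
gripper_width: 0.001
grasp_force: 0.0
```

```bash
python3 - <<'E'
from station import bot
import cv2,numpy as np
I=[]
for c,r in(('top',(170,110,330,230)),('side',(200,140,320,230))):
    p=bot.read_camera(c); x0,y0,x1,y1=r
    I.append(cv2.resize(p['color'][y0:y1,x0:x1,::-1],(400,300),interpolation=cv2.INTER_CUBIC))
    for n in('teaspoon','honey_jar','salt_shaker'):
        print(c,n,[(np.round(d['point'],3).tolist(),round(d['confidence'],2)) for d in bot.look_for(p,n)[:1]])
cv2.imwrite('pics/after.png',np.hstack(I)); print(bot.get_obs()['eef_pos'],bot.get_obs()['t'])
E
```

```text
top teaspoon [([0.643, 0.028, 0.092], 0.48)]
top honey_jar [([0.599, 0.182, 0.085], 0.86)]
top salt_shaker []
side teaspoon [([0.637, 0.015, 0.09], 0.63)]
side honey_jar []
side salt_shaker [([0.575, -0.178, 0.052], 0.82)]
[ 0.43356787 -0.10252019  0.23723443] 8.9
```

View pics/after.png

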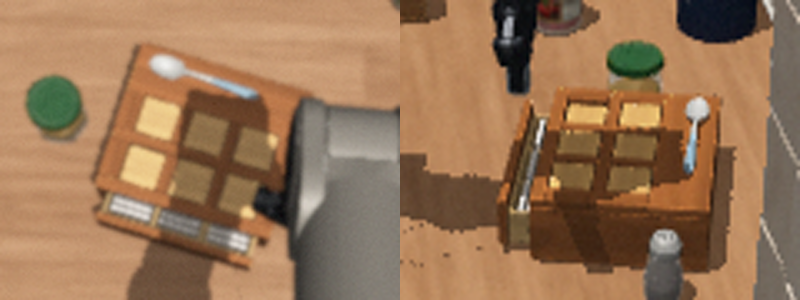

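In both crops the drawer is out at the front (top crop from (100,210) to (250,255)). The catch inlay at (140,168) is sunk, and the spoon, jar and shaker haven't moved. The hand is clear, so I'm handing in.

```bash
python3 -c "
from station import bot
print(bot.hand_in())"
```

```text
the job is handed in; nothing more can be done
None
```

The catch was the front-left inlay: I pressed it the full 6 mm down, the drawer came out, the spoon, honey jar and shaker are where they were, and the job was handed in with the hand clear at about 9 s.

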